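Hold the sprung cage arm of a dish holder open

TASK

On the bench stands a sample-dish holder whose sprung cage arm keeps the dish in place. A screw-cap sample jar has been left in the arm's way: first take it away and stand it upright in the wide shallow tray, and let go of it. Then take the arm by its upright grip pin, swing it away from the dish against its spring all the way to its stop, and finish while holding it there so that a colleague can lift the dish out; never run the arm into the jar, and leave the dish and the other things on the bench where they are.

Things in the scene. Friction and masses are not known exactly. Their poses are not given: they have to be found in the camera images.
- dish_holder: Fixed aluminium base plate 12 mm thick, spanning x -105..105, y -90..110 mm of its frame (plus a lug at x 46..90 to y 158), on the bench at varying place and yaw. Origin in its underside, z up. Carries the dish, two locating pins 36 mm high on the dish's -y side, and at x 55..104, y 85 mm a dark bracket 72 mm high (bolt to 76) over the arm's pivot.
- grip_pin (a point): Middle of the gripped height (75 mm above the bench) of the upright round grip pin near the free end of the arm: dark steel, 18 mm in diameter, from 44 to 100 mm above the bench, 150 mm from the pivot axis. The pin turns with the arm.
- pivot (a point): Point on the vertical pivot axis of the arm, 75 mm above the bench.
- cage_arm (a joint): Sprung cage arm: two flat aluminium plates 22 mm wide, 22 to 44 mm above the bench, with a black rubber roller beside the dish. Swings level about the vertical pivot; reaches 161 mm from it. Angle in rad: 0 at rest along the holder's -x, growing clockwise seen from above (towards the holder's +y), 1.2 at the stop. Springs back when let go; takes 2 N at the pin to start, 6 N at the stop.
- jar: Screw-cap sample jar with white lid, 62 mm in diameter, 75 mm high, 0.09 to 0.18 kg, standing on the bench within the swing of the arm, on the holder's +y side. Origin at the centre of its underside, z up.
- jar_tray: Fixed open tray of folded sheet, 270 (x) x 335 (y) mm over its rims, rims 35 mm high, floor 2 mm thick; flat inside floor 244 x 310 mm, clear but for specks of seed. Origin at the centre of its underside. It stands to the robot's right, in front of the monitor.
- dish: Black round sample dish, 109 mm in diameter, 35 mm high, lying on the base plate between the locating pins and the roller; to be left alone. Origin at the centre of its underside.
- beaker: Glass beaker, 55 mm in diameter, 70 mm high, a bystander. Origin at the centre of its underside.
- tape: Roll of tape lying flat, 92 mm in diameter, 19 mm high, a bystander. Origin at the centre of its underside.
- stop_post (a point): Top centre of the steel post that marks the arm's open stop, 12 mm in diameter, 52 mm above the bench, on the lug of the base plate: the arm's flank lies against it at the stop.
- monitor_edge (a point): Lower front left corner of the fixed flat monitor, 88 mm above the bench: from here the screen runs 585 mm to the robot's right (towards -y, receding 50 mm in x) and up to 0.44 m. Keep the gripper and wrist in front of it, at smaller x, when passing from side to side.
There are look-alikes about, which are no part of the job. Leave any green or orange look-alike of the jar alone.

How it is judged:
On the way, in this order (a step that is already met when the one before it is completed fails the run):
1. the jar stands upright in the tray, let go (x of jar in the frame of jar_tray between -0.1 and 0.1 m and y of jar in the frame of jar_tray between -0.13 and 0.13 m and height (world z) of jar below 0.01 m and angle between jar's own z axis and vertical below 0.1 rad and contact force between jar and the arm below 0.1 N and contact force between jar and the fingers below 0.1 N), for 0.3 s.
2. the arm is wound to its stop (value of joint cage_arm above 1.14 rad and contact force between the fingers and cage_arm above 2 N), for 0.3 s.
At the end, for the whole second after the job is handed in: The program ends with the fingers still on the cage arm (contact force over 2 N) and the arm held within 0.06 rad of its stop (joint over 1.14 of 1.2 rad) through the last second; the jar stands at rest and upright (within 0.1 rad) on the floor of the tray; the dish is within 15 mm of its start (all of step 2 and contact force between cage_arm and jar below 0.1 N and x of jar in the frame of jar_tray between -0.1 and 0.1 m and y of jar in the frame of jar_tray between -0.13 and 0.13 m and height (world z) of jar below 0.01 m and angle between jar's own z axis and vertical below 0.1 rad and linear speed of jar below 0.02 m/s and distance of dish from where it was at the start of the episode below 0.015 m); the arm keeps its last pose, push and grip.
It fails at once if the cage arm runs into the jar (contact force between cage_arm and jar above 0.5 N).
It fails at once if the jar is tipped over (angle between jar's own z axis and vertical above 0.8 rad).
It fails at once if the dish is shifted (distance of dish from where it was at the start of the episode above 0.015 m).
It fails at once if a bystander is disturbed (distance of any of beaker, tape from where it was at the start of the episode above 0.03 m).
It also fails if it takes over 59 s, if anything falls off the work surface, if the arm or the gripper's body presses on something with over 40 N, if the wrist force passes 120 N, or if a joint passes its speed limit or range.

ROBOT

A 6-joint arm with a two-finger parallel gripper is mounted at the origin on a cart in front of the work surface, level with it; the furniture and walls round the work are solid. World frame = base frame: x ahead of the robot, y to its left, z up, the work surface at z = 0. Lengths are in m, angles in rad, forces in N, time in s.
With the tool pointing down it reaches from about 0.35 to 0.975 m from the base axis. Payload 4.9 kg.
Tool frame: the origin (TCP) lies midway between the tips of the shut fingers; the grasp point (between the pads) lies 19 mm behind it; z points along the fingers, y is the line along which they close (so a half turn about z gives the same grasp; the last joint's range is limited). The gripper opens to 85 mm and grips with 20 to 120 N. Pads are 22 mm wide; open, the fingers measure 114 mm over their backs; the gripper's body (76 mm by 85 mm) begins 54 mm behind the grasp point. The pads swing forward as they close: fully open they stand 13 mm farther back than shut.
Start: joints at [1.117, 0.053, 1.613, -0, 1.476, -0.119], TCP at [0.205, 0.59, 0.231] pointing down, gripper open.
Joint ranges: [-3.01, 3.01], [-1.01, 2.22], [0.06, 2.58], [-1.02, 4.17], [0.09, 2.62], [-3.14, 3.14]. Speed limits (rad/s): [2.57, 2.57, 3.14, 3.14, 3.14, 3.14].

INTERFACE

Orientations are given as a unit quaternion [x, y, z, w].
In Python, from plant import arm, kin, get_state, get_image, order gives the robot as it stands. The module is installed in compiled form; this text tells all that it offers. Calls block until the motion is done:
- arm.goto(position, orientation): joint-space move of the TCP to a pose.
- arm.line_to(position, attitude=None, rate=0.15, threshold=None): straight line of the TCP; attitude=None keeps the orientation; rate is the mean speed in m/s. With threshold (N) it stops when the force on the tool has changed by that much, and returns True; else False.
- arm.move_j(angles): joint-space move.
- arm.let_go() and arm.close_gripper(f_grip=None): open the fingers fully, or close them until they stop; f_grip is the grip in N (None keeps the last).
- arm.sleep(seconds).
- kin.ik(position, orientation): joint angles nearest the present ones, or None.
- get_state(): the state.
- get_image(name): name is "scene" or "top" or "wrist"; returns a dict with "img" (400x640x3 uint8, blue, green, red), "intrinsics" (3x3 intrinsics, pixels), "position" and "rotation" of the camera in the world. Camera axes: x right, y up, looking along -z (the intrinsics and any distortion apply to the point x, -y, -z); pixel columns grow to the right and rows downward; lengths in m; the calibration is good to about 2 mm. A picture is of the moment at which its call begins. There is no depth.
A pose or a line that the arm cannot do raises arm.PlanningError and nothing moves.
- order.close_job(): hands the job in; it is judged then, once.
The state is a dict: "clock": time; "qpos": joint angles; "joint_vel": joint speeds; "joint_torque": joint torques, N m; "position": TCP position; "tcp_rot": TCP orientation; "ft_force": force on the tool from outside, world axes, zero at the start; "moment": the same for the moment, N m; "grip_width": finger opening in m; "gripper_force": force on a finger pad.
Only numpy, scipy, OpenCV 4.12 (cv2) and the standard library are available. Lean on these libraries where they do the work, as an engineer would, in place of code of your own. Each camera call takes 0.05 s, during which the arm holds its last target. There are 200 camera calls.

## Working session

There is one attempt and no reset: what is moved stays moved. The work goes in short steps, each a Python script; the robot and the scene stay as the last script left them, time stands still between calls to the robot, and variables do not carry over. Pictures are saved under pics/ and viewed, at most 10 in all, crops included, and the job is handed in when it is done.

```bash
mkdir -p pics
python3 - <<'E'
from plant import arm, kin, get_state, get_image, order
import cv2
for n in("top","scene"):
    d=get_image(n); cv2.imwrite(f"pics/{n}0.png",d["img"]); print(n,d["intrinsics"],d["position"],d["rotation"],[k for k in d])
s=get_state(); print(s["clock"],s["position"],s["tcp_rot"],s["ft_force"])
E
```

```text
top [[457.68620736   0.         320.32091138]
 [  0.         457.68620736 204.85015054]
 [  0.           0.           1.        ]] [0.42620965 0.03024408 1.31073985] [-0.03090989  0.03425217  0.7104119  -0.70227224] ['img', 'intrinsics', 'position', 'rotation']
scene [[421.80675117   0.         318.25797561]
 [  0.         421.80675117 195.2465238 ]
 [  0.           0.           1.        ]] [-0.1639629  -0.78031397  0.92965777] [ 0.40869882 -0.14977856 -0.31703308  0.84262785] ['img', 'intrinsics', 'position', 'rotation']
0.1 [0.2051281  0.58978113 0.23016779] [ 1.66637881e-01  9.86017703e-01 -9.15329060e-04 -2.59778078e-04] [ 0.21084427 -0.53896686 -0.40015209]
```

View pics/top0.png

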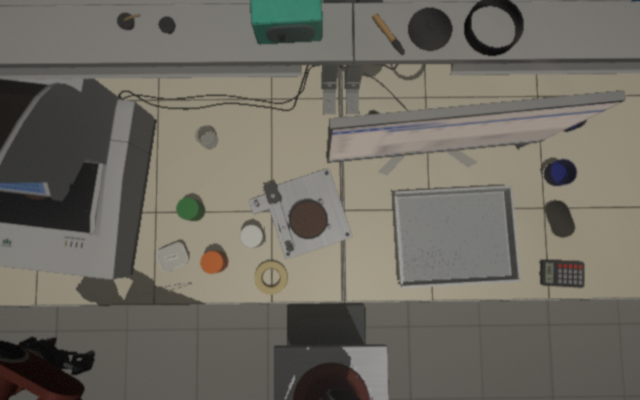

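View pics/scene0.png

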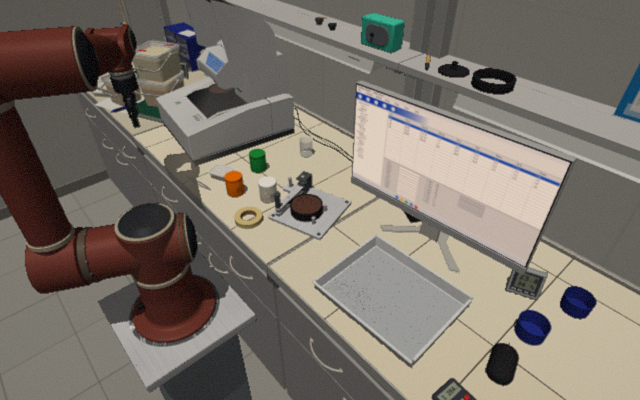

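The top view shows the white-lidded jar at about (251,236), with green (190,208) and orange (213,261) look-alikes. The beaker is at (207,137), tape (271,277), dish (308,218), bracket (271,190), pin near (289,245) and tray (455,235). Only the white-lidded one fits the jar, so I'll confirm that in an enlarged crop.

```bash
cat > h.py <<'E'
import numpy as np, cv2
from scipy.spatial.transform import Rotation as R
from plant import arm, kin, get_state, get_image, order
def px2w(d,u,v,z):
    """pixel -> world point at height z"""
    K=d["intrinsics"]; ray=np.array([(u-K[0,2])/K[0,0],-(v-K[1,2])/K[1,1],-1.])
    ray=R.from_quat(d["rotation"]).apply(ray); p=np.array(d["position"])
    return p+ray*(z-p[2])/ray[2]
def w2px(d,P):
    K=d["intrinsics"]; c=R.from_quat(d["rotation"]).inv().apply(np.atleast_2d(P)-d["position"])
    return np.c_[K[0,2]+K[0,0]*c[:,0]/-c[:,2], K[1,2]+K[1,1]*c[:,1]/c[:,2]]
E
python3 - <<'E'
from h import *
im=cv2.imread("pics/top0.png")[165:290,220:360]
cv2.imwrite("pics/crop1.png",cv2.convertScaleAbs(cv2.resize(im,None,fx=4.8,fy=4.8,interpolation=cv2.INTER_CUBIC),alpha=1.4))
im=cv2.imread("pics/scene0.png")[140:245,220:360]
cv2.imwrite("pics/crop2.png",cv2.convertScaleAbs(cv2.resize(im,None,fx=5,fy=5,interpolation=cv2.INTER_CUBIC),alpha=1.4))
E
```

```text
(no output)
```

View pics/crop1.png

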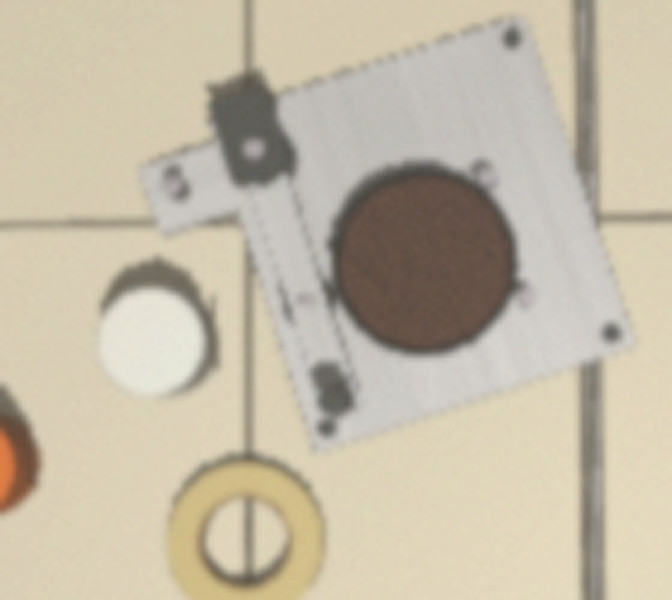

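View pics/crop2.png

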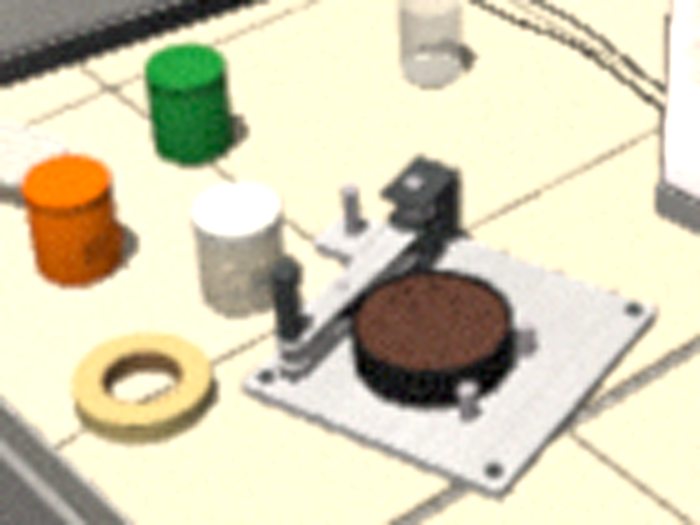

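The crop confirms it: the white-lidded clear jar has its lid at crop (152,341), between the orange and green ones. The bolt is at (253,149), the post near (178,178), and the plate corners at (523,13), (636,347) and (317,452). In the scene crop the pin top is at (286,262) and its foot at (290,338).

```bash
cat > meas.py <<'E'
from h import *
from scipy.optimize import least_squares
T=get_image("top"); S=get_image("scene")
t=lambda u,v,z: px2w(T,220+u/4.8,165+v/4.8,z)
s=lambda u,v,z: px2w(S,220+u/5,140+v/5,z)
pr=lambda n,p: print(n,np.round(p,4))
pr("jar top",t(152,341,.075)); pr("jar scene",s(238,209,.075))
pr("dish",t(424,258,.047)); pr("dish sc",s(433,315,.047))
pr("bolt",t(253,149,.076)); pr("bolt sc",s(414,184,.076))
pr("pin scene top",s(286,265,.1)); pr("pin scene foot",s(290,338,.044)); 
pr("pin top a",t(325,376,.1)); pr("pin top b",t(337,402,.1))
pr("post",t(178,178,.052)); pr("post sc",s(350,190,.052))
for p in [(393,190),(512,186),(518,279),(400,286)]: pr("tray",px2w(T,*p,.035))
pr("tape",px2w(T,271,277,.019)); pr("beaker",px2w(T,207,132,.07)); pr("orange",px2w(T,213,261,.075)); pr("green",px2w(T,188,207,.075))
loc=np.array([[105,-90],[-105,-90],[-105,110],[46,158],[90,158]])/1e3
W=np.array([t(523,13,.012),t(636,345,.012),t(317,452,.012),t(160,236,.012),t(139,166,.012)])[:,:2]
def f(q):
    c,s_=np.cos(q[2]),np.sin(q[2]); return (loc@np.array([[c,s_],[-s_,c]])+q[:2]-W).ravel()
r=least_squares(f,[.4,.05,0]); print("holder",r.x,np.round(r.fun.reshape(-1,2)*1e3,1))
c,s_=np.cos(r.x[2]),np.sin(r.x[2]); M=np.array([[c,-s_],[s_,c]])
for n,p in [("bolt",t(253,149,.076)),("bolt sc",s(414,184,.076)),("pin sc",s(286,265,.1)),("dish",t(424,258,.047)),("post",t(178,178,.052)),("jar",t(152,341,.075))]: print(n,"in holder mm",np.round((p[:2]-r.x[:2])@M*1e3,1))
E
python3 meas.py
```

```text
jar top [0.4582 0.2096 0.075 ]
jar scene [0.4593 0.2067 0.075 ]
dish [0.5048 0.0572 0.047 ]
dish sc [0.5073 0.058  0.047 ]
bolt [0.5658 0.1526 0.076 ]
bolt sc [0.5666 0.1485 0.076 ]
pin scene top [0.4289 0.1085 0.1   ]
pin scene foot [0.4246 0.1046 0.044 ]
pin top a [0.4372 0.111  0.1   ]
pin top b [0.4229 0.1045 0.1   ]
post [0.5522 0.1982 0.052 ]
post sc [0.5486 0.1991 0.052 ]
tray [ 0.5837 -0.1812  0.035 ]
tray [ 0.5913 -0.5166  0.035 ]
tray [ 0.3322 -0.5202  0.035 ]
tray [ 0.317  -0.1934  0.035 ]
tape [0.3448 0.1635 0.019 ]
beaker [0.7463 0.3341 0.07  ]
orange [0.3926 0.3129 0.075 ]
green [0.5386 0.382  0.075 ]
holder [0.52641082 0.0499095  0.31121823] [[ 0.9 -1. ]
 [-0.1 -1.2]
 [-0.9  0.7]
 [ 0.   0.3]
 [ 0.1  1.2]]
bolt in holder mm [68.9 85.7]
bolt sc in holder mm [68.4 81.6]
pin sc in holder mm [-74.9  85.7]
dish in holder mm [-18.4  13.5]
post in holder mm [ 69.9 133.2]
jar in holder mm [-16.1 172.9]
```

Both cameras agree to 3 mm. The holder fit (yaw 0.311, bolt at local y 85) predicts the pin at (0.423, 0.106), and the measured pin foot is at (0.425, 0.105). Next I grip the jar with the closing line along holder x, clear of its neighbours.

```bash
cat >> h.py <<'E'
def down(a):
    """tool down, closing line (tool y) at world angle a"""
    c,s=np.cos(a),np.sin(a)
    return R.from_matrix(np.array([[-s,c,0],[c,s,0],[0,0,-1]])).as_quat()
YAW=.311; PIV=np.array([.566,.1515]); REST=YAW+np.pi
def pin(th): return PIV+.15*np.array([np.cos(REST-th),np.sin(REST-th)])
E
sed -i 's/\[\[-s,c,0\],\[c,s,0\],\[0,0,-1\]\]/[[-s,c,0],[c,s,0],[0,0,-1]]/' h.py
python3 - <<'E'
from h import *
m=R.from_quat(down(.3)).as_matrix(); print(np.round(m,2), np.linalg.det(m))
for a in (YAW,YAW-np.pi):
  print(a,[None if (q:=kin.ik(p,down(a))) is None else np.round(q[5],2) for p in ([.4587,.2085,.2],[.4587,.2085,.026],[.45,-.35,.2],[.45,-.35,.03])])
for off in (np.pi/2,-np.pi/2):
  print(off,[None if (q:=kin.ik([*pin(t),.056],down(REST-t+off))) is None else np.round(q[5],2) for t in (0,.4,.8,1.2)], pin(0),pin(1.2))
E
```

```text
[[-0.3   0.96  0.  ]
 [ 0.96  0.3   0.  ]
 [ 0.    0.   -1.  ]] 1.0000000000000002
0.311 [np.float64(-0.03), np.float64(-0.03), np.float64(-1.1), np.float64(-1.1)]
-2.830592653589793 [np.float64(3.11), np.float64(3.11), np.float64(2.04), np.float64(2.04)]
1.5707963267948966 [np.float64(1.33), np.float64(1.87), np.float64(2.38), np.float64(2.84)] [0.42319579 0.10559838] [0.47147168 0.26796629]
-1.5707963267948966 [np.float64(-1.81), np.float64(-1.27), np.float64(-0.76), np.float64(-0.3)] [0.42319579 0.10559838] [0.47147168 0.26796629]
```

Run:
```python
from h import *
q=down(YAW); J=[.4587,.2085]
arm.goto([*J,.19],q)
arm.line_to([*J,.027],rate=.12,threshold=8)
arm.close_gripper(f_grip=40)
s=get_state(); print(s["clock"],s["position"],s["grip_width"],s["gripper_force"],s["ft_force"])
if .05<s["grip_width"]<.07:
    arm.line_to([*J,.2],rate=.15)
    s=get_state(); print(s["clock"],s["position"],s["grip_width"],s["gripper_force"],s["ft_force"])
d=get_image("wrist"); t=get_image("top")
cv2.imwrite("pics/lift.png",np.hstack([cv2.resize(d["img"],(400,250)),cv2.resize(t["img"],(400,250))]))
```

```text
3.75 [0.45941318 0.20874289 0.02803763] 0.06067294987600687 44.23900709476584 [-0.80565969  0.11006574  5.82272957]
5.05 [0.45792794 0.20826453 0.19850481] 0.06085017053685643 43.61792865060124 [ 0.01767982 -0.63411018 -2.32729195]
```

View pics/lift.png

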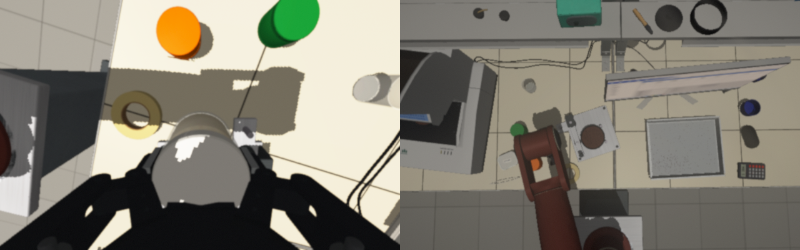

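The jar is held in the fingers at width 61 mm (wrist view, centre), and the neighbours are undisturbed. I'll carry it over to the tray centre.

Run:
```python
from h import *
P=[.455,-.35]
arm.line_to([*P,.2],rate=.25)
s=get_state(); print(s["clock"],s["position"],s["grip_width"])
arm.line_to([*P,.045],rate=.15)
print(arm.line_to([*P,.026],rate=.03,threshold=4))
s=get_state(); print(s["clock"],s["position"],s["ft_force"])
arm.let_go(); arm.sleep(.3)
arm.line_to([*P,.19],rate=.15)
d=get_image("wrist"); t=get_image("scene")
cv2.imwrite("pics/placed.png",np.hstack([cv2.resize(d["img"],(400,250)),cv2.resize(t["img"],(400,250))]))
print(get_state()["clock"])
```

```text
7.5333 [ 0.4551864  -0.34921804  0.2000112 ] 0.06089308444834145
True
9.2333 [ 0.45488101 -0.35007108  0.03004756] [-0.85410199  0.70913414  3.90415351]
11.2333
```

View pics/placed.png

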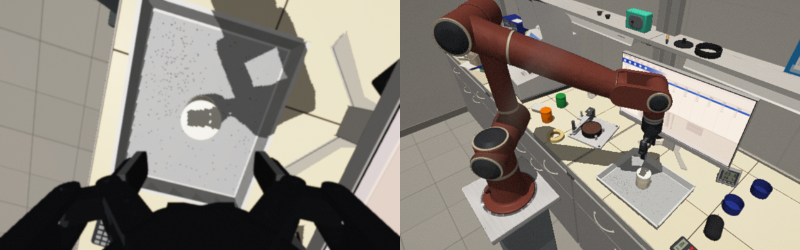

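The jar stands upright and free near the tray centre (wrist view, about (200,118)). Next is the grip pin, with the closing line tangential and biased slightly to the opening side so the dish isn't pushed.

Run:
```python
from h import *
o=lambda t: down(REST-t-np.pi/2)
p=pin(.02)
arm.line_to([.42,-.1,.22],attitude=o(.02),rate=.25)
arm.line_to([*p,.18],rate=.2)
d=get_image("wrist"); cv2.imwrite("pics/pin.png",d["img"])
print(get_state()["clock"],w2px(d,[[*pin(0),.1],[*pin(0),.044],[*PIV,.076]]))
```

```text
14.1917 [[318.55163235 205.54016566]
 [319.04173349 189.52026143]
 [322.00450631 336.64663948]]
```

View pics/pin.png

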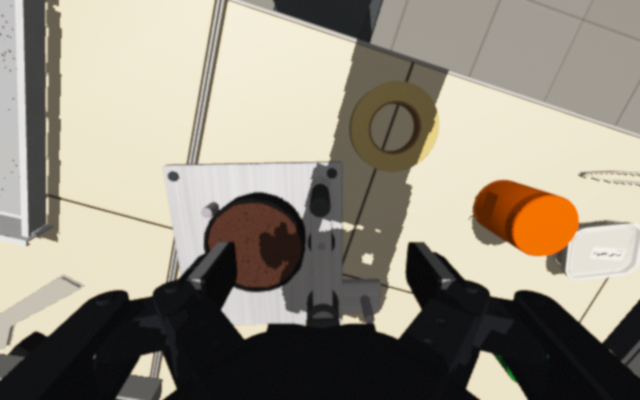

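The pin shows at about (319,205) top and (319,190) foot, matching the prediction within about 3 px. Descend, grip and swing.

Run:
```python
from h import *
o=lambda t: down(REST-t-np.pi/2)
hit=arm.line_to([*pin(.02),.056],rate=.12,threshold=8)
s=get_state(); print(hit,s["clock"],s["position"],s["ft_force"])
if not hit:
    arm.close_gripper(f_grip=60)
    s=get_state(); print(s["clock"],s["grip_width"],s["gripper_force"],s["ft_force"])
    if .014<s["grip_width"]<.022:
        for t in np.arange(.15,1.16,.125):
            arm.line_to([*pin(t),.056],attitude=o(t),rate=.1)
            s=get_state(); f=s["ft_force"]; r=np.array([np.cos(REST-t),np.sin(REST-t)])
            print(round(t,2),s["clock"],"radial",round(f[:2]@r,1),"tang",round(f[:2]@[r[1],-r[0]],1),"z",round(f[2],1),round(s["grip_width"],4))
            if np.linalg.norm(f)>40: break
```

```text
False 15.375 [0.42305805 0.1085212  0.05685838] [-0.1617584  -0.41535172 -0.1270153 ]
16.0083 0.016735456191110554 58.39730143547058 [-1.40017291 -2.10494473  3.001387  ]
0.15 16.35 radial 3.8 tang -2.4 z 5.5 0.0165
0.28 16.6833 radial 4.5 tang -2.6 z 6.5 0.0164
0.4 17.0167 radial 5.1 tang -3.1 z 7.7 0.0167
0.53 17.35 radial 6.6 tang -3.9 z 9.1 0.0164
0.65 17.6833 radial 7.3 tang -4.1 z 9.3 0.0163
0.78 18.0167 radial 8.6 tang -3.6 z 9.3 0.0165
0.9 18.35 radial 9.3 tang -3.8 z 9.8 0.0168
1.03 18.6833 radial 9.6 tang -5.8 z 10.5 0.0167
1.15 19.0167 radial 10.1 tang -5.3 z 9.1 0.0164
```

Run:
```python
from h import *
o=lambda t: down(REST-t-np.pi/2)
for t in (1.18,1.2,1.215,1.23):
    hit=arm.line_to([*pin(t),.056],attitude=o(t),rate=.03,threshold=12)
    arm.sleep(.2); s=get_state(); f=s["ft_force"]; r=np.array([np.cos(REST-t),np.sin(REST-t)])
    v=s["position"][:2]-PIV; 
    print(t,hit,s["clock"],"radial",round(f[:2]@r,1),"tang",round(f[:2]@[r[1],-r[0]],1),"z",round(f[2],1),"th",round((REST-np.arctan2(v[1],v[0]))%(2*np.pi),3),np.linalg.norm(v))
    if hit or f[:2]@[r[1],-r[0]]<-14: break
arm.sleep(.5)
a=get_image("top"); b=get_image("scene")
A=cv2.resize(a["img"][150:290,170:394],(800,500))[:,:400*2]; 
B=b["img"][120:260,200:424]; C=a["img"][150:290,170:394]
cv2.imwrite("pics/end.png",np.vstack([cv2.resize(B,(480,300)),cv2.resize(C,(480,300))]))
```

```text
1.18 False 19.5167 radial 10.2 tang -4.5 z 9.7 th 1.177 0.1524323388007518
1.2 False 19.9667 radial 11.3 tang -4.5 z 8.6 th 1.197 0.15247516389216487
1.215 False 20.4167 radial 10.7 tang -5.2 z 8.4 th 1.212 0.15254250181972742
1.23 False 20.8667 radial 11.3 tang -9.1 z 12.3 th 1.22 0.1525672702368323
```

View pics/end.png

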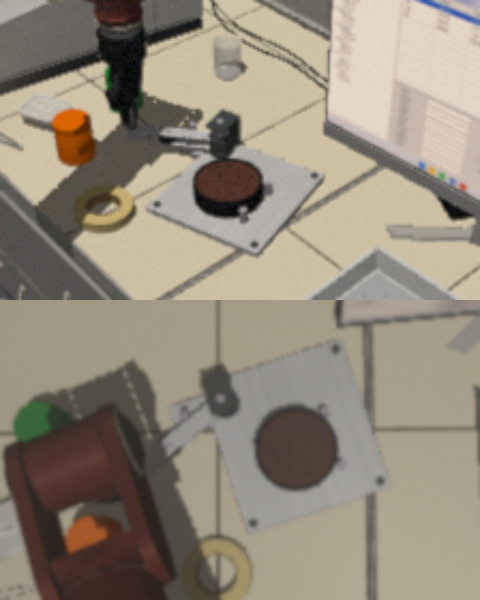

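The arm is swung out to the post: tangential force jumped from 5 to 9 N there. The dish (300,447), tape, beaker and look-alikes are in place. Hand in while holding.

Run:
```python
from h import *
s=get_state(); print(s["clock"],s["grip_width"],s["gripper_force"]); print(order.close_job())
```

```text
21.4667 0.01646522865545813 59.694803953170776
the job is handed in; nothing more can be done
None
```

The jar is upright and let go in the tray, the cage arm is held against its stop by the grip pin, and I handed the job in at 21.5 s; no verdict was returned.

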